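Turn the adapter row round for the changeover

TASK

Move the four aluminium label-core adapters from the wooden storage rack to the grey carrier rack, in reverse order counted from the racks' handles: the one nearest the storage rack's handle goes to the carrier place furthest from the carrier's handle, the next one to the second-furthest place, and so on, so that the one furthest from the storage handle ends up next to the carrier's handle. Stand each one upright in the middle of its own place, flat on the rack's plate, without ever tipping one over.

Things in the scene. Friction and masses are not known exactly. Their poses are not given: they have to be found in the camera images.
- sleeve_mid (a point): The sleeve core adapter, loose, bare aluminium, 120 g: plain round bar, 36 mm diameter, 70 mm tall, with a wide dark bore in its top; grasp across the 36 mm. It stands upright in the storage rack at the start. The point is on its axis, half-way up (35 mm above its underside); z is its axis, up.
- square_mid (a point): The square core adapter, loose, bare aluminium, 120 g: 30 x 30 mm square post on a round foot (38 mm diameter, 10 mm high), 72 mm tall in all; sides along its x and y axes, at the start parallel to the storage rack's; grasp across the 30 mm flats. It stands upright in the storage rack at the start. The point is on its axis, half-way up (36 mm above its underside); z is its axis, up.
- stepped_mid (a point): The stepped core adapter, loose, bare aluminium, 120 g: thick round foot (38 mm diameter, 26 mm high) with a thin round neck (22 mm diameter) above it, 76 mm tall in all; grasp across the neck. It stands upright in the storage rack at the start. The point is on its axis, half-way up (38 mm above its underside); z is its axis, up.
- spool_mid (a point): The spool core adapter, loose, bare aluminium, 120 g: spool with round 38 mm flanges, 10 mm thick, at bottom and top and a 26 mm round waist 60 mm high between them, 80 mm tall in all; grasp across the waist or the top flange. It stands upright in the storage rack at the start. The point is on its axis, half-way up (40 mm above its underside); z is its axis, up.
- storage_rack: Wooden storage rack, fixed, full at the start; undersides 16 mm above the bench, on pads. Plate 66 x 226 mm; ribs and lips up to z 17 mm divide it into four places, 51 mm square inside, at y = +82.5, +27.5, -27.5, -82.5 mm, x = 0. Steel bow handle, 44 mm high, only at the +y end (y = 126 mm). Origin: under the row's middle at bench height; y along the row towards the handle.
- carrier_rack: Grey metal carrier rack, fixed, empty at the start; plate top 12 mm above the bench. Plate 66 x 226 mm; ribs and lips up to z 17 mm divide it into four places, 51 mm square inside, at y = +82.5, +27.5, -27.5, -82.5 mm, x = 0. Steel bow handle, 44 mm high, only at the +y end (y = 126 mm). Origin: under the row's middle at bench height; y along the row towards the handle.
- sleeve_pad: Black rubber pad (round, 47 mm diameter, 4 mm thick) fixed in the storage rack under the sleeve adapter; it stays there and so marks where that adapter came from. Origin under its centre.
- square_pad: Black rubber pad (square, 44 mm, 4 mm thick) fixed in the storage rack under the square adapter; it stays there and so marks where that adapter came from. Origin under its centre.
- stepped_pad: Black rubber pad (35 mm square set diagonally, 4 mm thick) fixed in the storage rack under the stepped adapter; it stays there and so marks where that adapter came from. Origin under its centre.
- spool_pad: Black rubber pad (oblong, 52 x 40 mm, 4 mm thick) fixed in the storage rack under the spool adapter; it stays there and so marks where that adapter came from. Origin under its centre.
Not all that is in view belongs to the job. Leave any blue or yellow look-alike of the part that bears stepped_mid alone. Leave any red look-alike of the part that bears spool_mid alone.

How it is judged:
By the outcome, as a careful person would: the job done as asked, in the order asked, and still so for the second after the job is handed in, with the robot touching nothing.
It also fails if it takes over 112 s, if anything falls off the work surface, if the arm or the gripper's body presses on something with over 40 N, if the wrist force passes 120 N, or if a joint passes its speed limit or range.

ROBOT

A 6-joint arm with a two-finger parallel gripper is mounted at the origin on a cart in front of the work surface, level with it; the furniture and walls round the work are solid. World frame = base frame: x ahead of the robot, y to its left, z up, the work surface at z = 0. Lengths are in m, angles in degrees, forces in N, time in s.
With the tool pointing down it reaches from about 0.4 to 0.825 m from the base axis. Payload 7 kg.
Tool frame: the origin (TCP) lies on the centre line of the jaws, within the pads' length; the fingertips stand 8 mm ahead of it and the grasp point (between the pads) lies 11 mm behind it; z points along the fingers, y is the line along which they close (so a half turn about z gives the same grasp; the last joint's range is limited). The gripper opens to 88 mm and grips with 3 to 60 N. Pads are 19 mm wide; open, the fingers measure 130 mm over their backs; the gripper's body (78 mm by 193 mm) begins 47 mm behind the grasp point.
Start: joints at [-57.806, 20.546, 0.682, 0, -70.136, -16.507], TCP at [0.182, -0.65, 0.235] pointing down, gripper open.
Joint ranges: [-176.03, 176.03], [-82.01, 121.73], [-58.28, 71.71], [-173.87, 95.51], [-174.79, -0.11], [-173.66, 173.66]. Speed limits (degrees/s): [136.94, 136.94, 172.46, 180, 180, 180].

INTERFACE

Orientations are given as [roll, pitch, yaw] about the fixed x, y, z axes, in that order (R = Rz(yaw) Ry(pitch) Rx(roll)).
In Python, from plant import ctrl, vision gives the robot as it stands. The module is installed in compiled form; this text tells all that it offers.
- The arm moves only by the tool move_arm, never from a script. Its argument "moves" is one flat list of numbers, 7 for each row, row after row: the finger opening in cm, from 0 to 8.76, then the shift along the tool's x, y, z in cm, then the turn, a rotation vector about the tool's x, y, z in rad. A call has 1 to 8 rows; each row shifts and turns the commanded pose from where the row before left it, along the tool's axes as they then stand; what a row does not reach is not made up. A row lasts 1/10 s, in which the tool goes at most 50 mm and 8.59 degrees, less where a joint would pass 70% of its speed; a pose out of reach is approached as far as the arm can. A call with a gripper value outside its range is refused whole. The fingers move at their own pace and stop on an object; the grip force is fixed at half the most. Time passes only in rows, so rows that do not move let the fingers close. It gives the time, the measured TCP pose, the force, the opening and the grip force at its end, in the units of the state.
- ctrl.get_obs(): the state, without advancing time (a new reading comes with each control period).
- vision.snapshot(name): name is "scene" or "side" or "wrist"; returns (picture, depth): 400x640x3 uint8, red, green, blue; 400x640 float32, m along the optical axis (not along the pixel's ray), 0 where there is no reading.
- vision.camera_model(name): a dict with "vertical_fov" (degrees; the focal length in pixels is half the picture's height over the tangent of half this angle, whatever the lens; pixels are square), "cx", "cy" (the principal point, pixels), "cam_to_world" (4x4, takes a point from camera to world coordinates). Camera axes: x right, y down, z forward; pixel columns grow to the right and rows downward; lengths in m; the calibration is good to about 2 mm. The wrist camera is an equidistant fisheye: a pixel r from the principal point sees the ray r / f radians off the axis. A picture is of the moment at which its call begins: read the wrist's pose just before it. camera_model takes no time and is no camera call; for the wrist camera it gives the pose at the moment of the call.
- ctrl.close_job(): hands the job in; it is judged then, once.
The state is a dict: "clock": time; "joint_pos": joint angles; "qvel": joint speeds; "tau": joint torques, N m; "tool_pos": TCP position; "orientation": TCP orientation; "force": force on the tool from outside, world axes, zero at the start; "moment": the same for the moment, N m; "opening": finger opening in m; "gripper_force": force on a finger pad.
Only numpy, scipy, OpenCV 4.12 (cv2) and the standard library are available. Lean on these libraries where they do the work, as an engineer would, in place of code of your own. Each camera call takes 0.05 s, during which the arm holds its last target. There are 200 camera calls.

## Working session

There is one attempt and no reset: what is moved stays moved. The work goes in short steps, Python scripts to look and compute and a tool call to move; the robot and the scene stay as the last step left them, time stands still between calls to the robot, and variables do not carry over. Pictures are saved under pics/ and viewed, at most 14 in all, crops included, and the job is handed in when it is done.

Besides the shell and the picture viewer there is one more tool, called after "Emit:" in YAML: its name, and indented under it one key for each argument. move_arm: Moves the arm, as the interface text tells. Its arguments: {"type":"object","properties":{"moves":{"type":"array"}},"required":["moves"]}

```bash
mkdir -p pics
cat > h.py <<'E'
import numpy as np, cv2
from plant import ctrl, vision
def snap(n,f=None):
    m=vision.camera_model(n); p,d=vision.snapshot(n)
    if f: cv2.imwrite(f'pics/{f}.png',p[:,:,::-1])
    return p,d,m
def world(m,u,v,d):
    f=200/np.tan(np.radians(m['vertical_fov'])/2)
    c=np.stack([(u-m['cx'])/f*d,(v-m['cy'])/f*d,d],-1)
    T=np.array(m['cam_to_world']); return c@T[:3,:3].T+T[:3,3]
E
python3 - <<'E'
from h import *
for n in('scene','side'):
    p,d,m=snap(n,n); np.savez(n,p=p,d=d,T=m['cam_to_world']); print(m)
    print((d>0).mean())
print(ctrl.get_obs())
E
```

```text
{'vertical_fov': 55.07363272904849, 'cx': 315.26041607455505, 'cy': 192.9820159273382, 'cam_to_world': array([[ 0.75372657, -0.47022015,  0.45911793,  0.13047319],
       [-0.65717626, -0.53508158,  0.53085504, -0.4972746 ],
       [-0.00395319, -0.70184095, -0.71232272,  0.65624273],
       [ 0.        ,  0.        ,  0.        ,  1.        ]])}
0.9960078125
{'vertical_fov': 45.01367805998543, 'cx': 310.93089703998896, 'cy': 200.52504295610237, 'cam_to_world': array([[-0.96195909, -0.15267845,  0.22654799,  0.25312946],
       [-0.27307757,  0.51321886, -0.81365536,  0.92117428],
       [ 0.00795894, -0.84456834, -0.53538861,  0.73089568],
       [ 0.        ,  0.        ,  0.        ,  1.        ]])}
0.9961640625
{'clock': 0.1, 'joint_pos': array([-5.78051479e+01,  2.05847908e+01,  6.39151731e-01, -1.80467147e-02,
       -7.01372540e+01, -1.65050916e+01]), 'qvel': array([-0.0209292 , -0.23601678,  0.04816053,  0.12499383, -0.02233266,
       -0.00925517]), 'tau': array([-1.88704427e-03, -5.84162915e+01,  2.93749988e+01,  7.01548800e+00,
        1.01368886e-02, -6.72695614e-05]), 'tool_pos': array([ 0.18237455, -0.64944264,  0.23374506]), 'orientation': array([ 1.79915702e+02, -7.28502105e-03, -1.64316378e+02]), 'force': array([ 0.45755266, -0.1019808 , -0.67195817]), 'moment': array([ 0.01130815,  0.03090412, -0.03671827]), 'gripper_force': 0.0, 'opening': 0.08768681159462016}
```

View pics/scene.png

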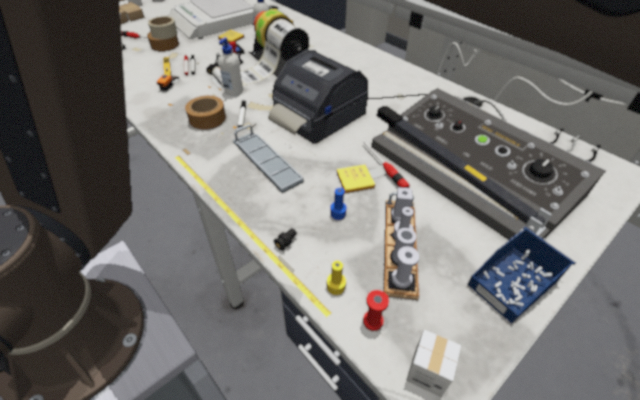

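View pics/side.png

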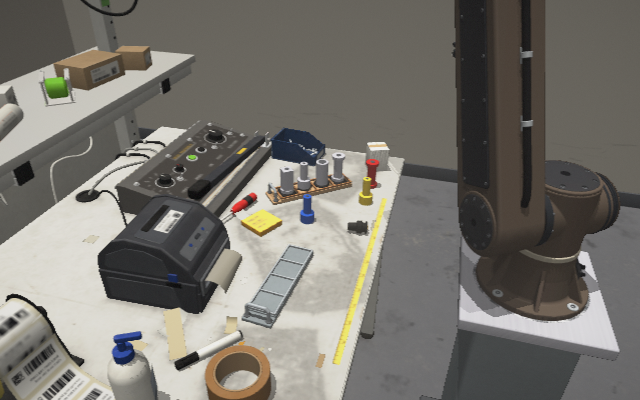

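The scene view shows the storage rack at about (403,245) with four adapters and the empty carrier at about (268,160), its handle near (243,133). The side view shows the carrier at about (280,285), handle near (258,320), and the storage rack at about (310,185). I'll zoom in and take world coordinates.

Run:
```python
from h import *
a=cv2.imread('pics/scene.png')[175:305,350:450]; b=cv2.imread('pics/side.png')[140:210,255:365]
a=cv2.resize(a,(400,520),interpolation=2); b=cv2.resize(b,(400,255),interpolation=2)
b=cv2.copyMakeBorder(b,0,265,0,0,0); cv2.imwrite('pics/z.png',np.hstack([a,b]))
# world rectangles of carriers by height in depth
for n,ctr in(('scene',[(268,160),(403,245)]),('side',[(280,285),(310,187)])):
    z=np.load(n+'.npz'); m=vision.camera_model(n)
    v,u=np.mgrid[:400,:640]; P=world(m,u,v,z['d'])
    for c in ctr: print(n,c,P[c[1],c[0]].round(4))
    print('bench',P[210,290] if n=='scene' else P[240,320])
    np.save(n+'P',P)
```

```text
scene (268, 160) [0.5314 0.1513 0.0139]
scene (403, 245) [ 0.539  -0.2757  0.0745]
bench [ 0.47162878 -0.01410768  0.00381895]
side (280, 285) [0.5282 0.178  0.0115]
side (310, 187) [ 0.5796 -0.2398  0.0129]
bench [ 0.49078158 -0.02078232 -0.00188505]
```

View pics/z.png

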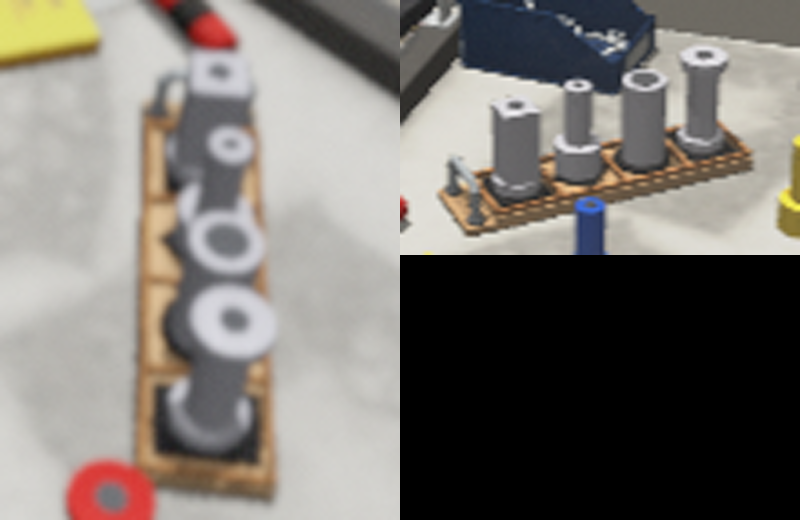

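Zoomed view: from the storage handle (end nearest the red screwdriver) the order is square, stepped, sleeve, spool. So the carrier places counted from its far end are square, stepped, sleeve, spool. Now coordinates.

Run:
```python
from h import *
for n in('scene','side'):
    P=np.load(n+'P.npy'); 
    X,Y,Z=P[...,0],P[...,1],P[...,2]
    mk=((Z>.080)&(Z<.105)&(X>.42)&(X<.72)&(Y>-.48)&(Y<-.1)).astype(np.uint8)
    k,l,s,c=cv2.connectedComponentsWithStats(mk)
    for i in range(1,k):
        if s[i,4]>15: 
            q=P[l==i]; t=q[q[:,2]>np.percentile(q[:,2],50)]
            print(n,s[i],c[i].round(),t.mean(0).round(4),(q.min(0)+q.max(0)).round(4)/2)
    mk=((Z>.007)&(Z<.03)&(X>.42)&(X<.62)&(Y>.03)&(Y<.31)).astype(np.uint8)
    k,l,s,c=cv2.connectedComponentsWithStats(mk)
    for i in range(1,k):
        if s[i,4]>200: print(n,'car',s[i],cv2.minAreaRect(P[l==i][:,:2].astype(np.float32)*1000),np.median(P[l==i][:,2]))
    mk=((Z>.03)&(Z<.06)&(X>.42)&(X<.64)&(Y>.03)&(Y<.36))
    if mk.any(): print('handle',P[mk].mean(0),mk.sum())
```

```text
scene [397 187  16  15 199] [404. 194.] [ 0.6345 -0.1967  0.0902] [ 0.63575 -0.19565  0.0865 ]
scene [401 207  13  13 117] [407. 213.] [ 0.5976 -0.2343  0.0941] [ 0.5978  -0.23455  0.0882 ]
scene [397 228  20  17 262] [406. 236.] [ 0.5529 -0.2688  0.0885] [ 0.5536  -0.26945  0.0853 ]
scene [398 246  22  21 348] [408. 256.] [ 0.5138 -0.3041  0.0983] [ 0.5139 -0.3043  0.0906]
scene [372 289  17  17 124] [381. 295.] [ 0.426  -0.3211  0.0824] [ 0.4272  -0.32235  0.082  ]
scene car [ 233  128   71   64 1742] ((533.3478393554688, 163.81362915039062), (252.9127655029297, 66.51084899902344), 85.4135513305664) 0.014321639139820486
handle [0.60036389 0.22944441 0.04901319] 242
side [332 152  13  11 104] [338. 157.] [ 0.5144 -0.2994  0.097 ] [ 0.51365 -0.3019   0.0901 ]
side [316 159  12   8  79] [321. 162.] [ 0.5522 -0.2668  0.0874] [ 0.5525  -0.26635  0.08465]
side [366 159   6   6  18] [369. 161.] [ 0.4252 -0.3167  0.0823] [ 0.42655 -0.31805  0.0818 ]
side [300 162   7   7  48] [303. 165.] [ 0.598  -0.2295  0.0925] [ 0.5984  -0.23315  0.08815]
side [280 166  13   9  87] [286. 170.] [ 0.6361 -0.1923  0.0889] [ 0.6353  -0.19445  0.08565]
side car [ 241  244   72   82 2377] ((532.810302734375, 165.95852661132812), (253.845703125, 67.11186981201172), 85.33885192871094) 0.012699378800190009
handle [0.5948983  0.23684678 0.04862511] 363
```

```bash
cat >> h.py <<'E'
from scipy.spatial.transform import Rotation as R
def plan(x,y,z,yaw,o=None):
    """remaining world/tool offset: rotate by dyaw and shift; prints shift in current tool axes and after the turn"""
    o=o or ctrl.get_obs(); p=np.array(o['tool_pos']); r=R.from_euler('xyz',o['orientation'],degrees=True)
    t=R.from_euler('xyz',[180,0,yaw],degrees=True)
    dw=np.array([x,y,z])-p
    print('t %.1f'%o['clock'],'tcp',p.round(4),'rpy',np.round(o['orientation'],2),'open',round(o['opening'],4),'gf',round(o['gripper_force'],1),'F',o['force'].round(1))
    print(' d_tool_now(cm)',(r.inv().apply(dw)*100).round(2),'after turn',(t.inv().apply(dw)*100).round(2),'turn(rad)',(r.inv()*t).as_rotvec().round(3))
def wproj(m,W):
    T=np.array(m['cam_to_world']); c=(np.atleast_2d(W)-T[:3,3])@T[:3,:3]
    f=200/np.tan(np.radians(m['vertical_fov'])/2)
    rho=np.hypot(c[:,0],c[:,1]); th=np.arctan2(rho,c[:,2]); k=f*th/np.maximum(rho,1e-9)
    return np.stack([m['cx']+c[:,0]*k,m['cy']+c[:,1]*k],-1)
def wray(m,uv,z):
    T=np.array(m['cam_to_world']); f=200/np.tan(np.radians(m['vertical_fov'])/2)
    a=(np.atleast_2d(uv)-[m['cx'],m['cy']]).astype(float); rr=np.hypot(*a.T); th=rr/f
    c=np.column_stack([a/np.maximum(rr,1e-9)[:,None]*np.sin(th)[:,None],np.cos(th)])@T[:3,:3].T
    return T[:3,3]+c*((z-T[2,3])/c[:,2])[:,None]
E
python3 - <<'E'
from h import *
m=vision.camera_model('wrist'); print(m)
plan(.575,-.249,.235,-138.5)
P=np.vstack([np.load(n+'P.npy').reshape(-1,3) for n in('scene','side')])
def hm(c,a,hw,hl):
    t=np.radians(a); e=np.array([np.cos(t),np.sin(t)]); q=P[:,:2]-c
    s=q@e; w=q@[-e[1],e[0]]
    k=(abs(s)<hl)&(abs(w)<hw); return P[k,2].max().round(3)
for i in(-82.5,-27.5,27.5,82.5):
    for c,row in(((.575,-.249),41.5),((.532,.152),85.4)):
        t=np.radians(row); cc=np.array(c)+i/1000*np.array([np.cos(t),np.sin(t)])
        print(row,i,cc.round(3),'body',hm(cc,row-90,.045,.105),'tips',hm(cc,row-90,.015,.07))
E
```

```text
{'vertical_fov': 65.70646984690485, 'cx': 315.6170987804076, 'cy': 197.7183862403063, 'cam_to_world': array([[-0.27073892,  0.92762689,  0.25731068,  0.11410114],
       [ 0.96265215,  0.260575  ,  0.07349491, -0.66872754],
       [ 0.00112712,  0.26759861, -0.96352982,  0.38386519],
       [ 0.        ,  0.        ,  0.        ,  1.        ]])}
t 0.1 tcp [ 0.1824 -0.6494  0.2337] rpy [ 1.7992e+02 -1.0000e-02 -1.6432e+02] open 0.0877 gf 0.0 F [ 0.5 -0.1 -0.7]
 d_tool_now(cm) [-48.63  27.94  -0.09] after turn [-55.94   3.98  -0.13] turn(rad) [ 0.001  0.    -0.451]
41.5 -82.5 [ 0.513 -0.304] body 0.101 tips 0.101
85.4 -82.5 [0.525 0.07 ] body 0.022 tips 0.022
41.5 -27.5 [ 0.554 -0.267] body 0.099 tips 0.091
85.4 -27.5 [0.53  0.125] body 0.068 tips 0.02
41.5 27.5 [ 0.596 -0.231] body 0.096 tips 0.096
85.4 27.5 [0.534 0.179] body 0.074 tips 0.021
41.5 82.5 [ 0.637 -0.194] body 0.093 tips 0.093
85.4 82.5 [0.539 0.234] body 0.075 tips 0.021
```

Emit:
move_arm:
  moves: [8.7, 0, 0, 0, 0, 0, -0.15, 8.7, 0, 0, 0, 0, 0, -0.15, 8.7, 0, 0, 0, 0, 0, -0.15, 8.7, -4, 0.3, 0, 0, 0, 0, 8.7, -4, 0.3, 0, 0, 0, 0, 8.7, -4, 0.3, 0, 0, 0, 0, 8.7, -4, 0.3, 0, 0, 0, 0, 8.7, -4, 0.3, 0, 0, 0, 0]

```text
clock: 0.9
tool_pos: [0.3232, -0.5048, 0.2342]
orientation: [180.0, 0.0, -138.5]
force: [1.5, -0.8, -0.3]
opening: 0.0873
gripper_force: 0.0
```

Emit:
move_arm:
  moves: [8.7, -4, 0.3, 0, 0, 0, 0, 8.7, -4, 0.3, 0, 0, 0, 0, 8.7, -4, 0.3, 0, 0, 0, 0, 8.7, -4, 0.3, 0, 0, 0, 0, 8.7, -4, 0.3, 0, 0, 0, 0, 8.7, -4, 0.3, 0, 0, 0, 0, 8.7, -4, 0.3, 0, 0, 0, 0, 8.7, 0, 0, 0, 0, 0, 0]

```text
clock: 1.7
tool_pos: [0.5209, -0.302, 0.2339]
orientation: [180.0, 0.0, -138.3]
force: [-0.5, -0.9, 0.1]
opening: 0.0873
gripper_force: 0.0
```

Run:
```python
from h import *
plan(.575,-.249,.235,-138.5)
p,d,m=snap('wrist','w1'); np.savez('w1',p=p,d=d,m=m)
print(wproj(m,[[.6345,-.195,.09],[.598,-.232,.092],[.553,-.268,.086],[.514,-.302,.096]]).round())
```

```text
t 1.7 tcp [ 0.5209 -0.302   0.2339] rpy [ 1.7997e+02  1.0000e-02 -1.3832e+02] open 0.0873 gf 0.0 F [-0.5 -0.9  0.1]
 d_tool_now(cm) [-7.56  0.36 -0.11] after turn [-7.56  0.39 -0.11] turn(rad) [0.    0.    0.003]
[[320. 317.]
 [317. 281.]
 [320. 230.]
 [321. 183.]]
```

View pics/w1.png

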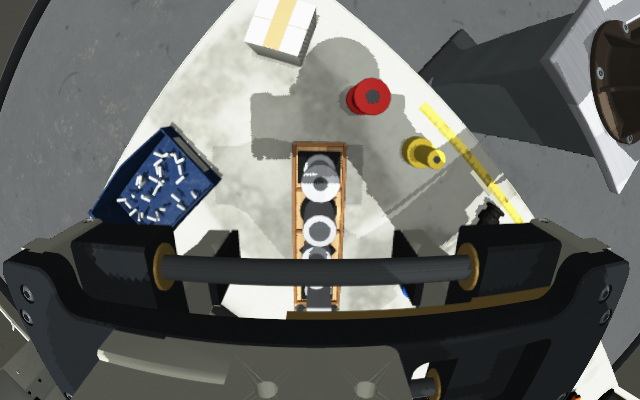

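The wrist view shows the rack aligned with the image: spool at (321,182), sleeve at (320,232), and the rest behind the gripper bar. I'll move over the square adapter, so that all four are in view.

Emit:
move_arm:
  moves: [8.7, -4, 0.1, 0, 0, 0, 0, 8.7, -4, 0, 0, 0, 0, 0, 8.7, -4, 0, 0, 0, 0, 0, 8.7, -3.7, 0.1, 0, 0, 0, 0, 8.7, 0, 0, 0, 0, 0, 0, 8.7, 0, 0, 0, 0, 0, 0]

```text
clock: 2.35
tool_pos: [0.6344, -0.1994, 0.2337]
orientation: [179.9, -0.1, -138.5]
force: [-0.8, -0.2, -0.4]
opening: 0.0871
gripper_force: 0.0
```

Run:
```python
from h import *
plan(.636,-.194,.235,-138.5)
p,d,m=snap('wrist','w2'); np.savez('w2',p=p,d=d,m=m)
v,u=np.mgrid[:400,:640]
T=np.array(m['cam_to_world']);f=200/np.tan(np.radians(m['vertical_fov'])/2)
a=np.stack([u-m['cx'],v-m['cy']],-1); rr=np.hypot(a[...,0],a[...,1]); th=rr/f
c=np.concatenate([a/np.maximum(rr,1e-9)[...,None]*np.tan(th)[...,None]*d[...,None],d[...,None]],-1)
P=c@T[:3,:3].T+T[:3,3]
X,Y,Z=np.moveaxis(P,-1,0)
for nm,lo,hi,g in(('sq',.083,.1,(.636,-.194)),('st',.083,.1,(.598,-.232)),('sl',.08,.1,(.553,-.268)),('sp',.089,.105,(.514,-.302))):
    k=(Z>lo)&(Z<hi)&(np.hypot(X-g[0],Y-g[1])<.027)
    q=P[k]; (cx,cy),r=cv2.minEnclosingCircle(q[:,:2].astype(np.float32)); print(nm,k.sum(),np.median(q,0).round(4),round(cx,4),round(cy,4),round(r,4), cv2.minAreaRect(q[:,:2].astype(np.float32)*1000))
    cc=cv2.findContours(k.astype(np.uint8),0,1)[0]; cc=max(cc,key=len); M,s=cv2.minEnclosingCircle(cc); print('  px',M,s)
```

```text
t 2.4 tcp [ 0.6344 -0.1994  0.2337] rpy [ 1.7993e+02 -6.0000e-02 -1.3849e+02] open 0.0871 gf 0.0 F [-0.8 -0.2 -0.4]
 d_tool_now(cm) [-0.48  0.3  -0.13] after turn [-0.48  0.3  -0.13] turn(rad) [ 0.001 -0.001  0.   ]
sq 896 [ 0.6368 -0.1952  0.0879] 0.637 -0.1945 0.0203 ((637.04931640625, -194.77386474609375), (30.06841468811035, 29.110017776489258), 41.06277084350586)
  px (317.74560546875, 191.25437927246094) 20.158845901489258
st 400 [ 0.5987 -0.2329  0.0919] 0.5989 -0.2326 0.0109 ((598.8206176757812, -232.73336791992188), (20.08037567138672, 21.77007484436035), 41.67428970336914)
  px (314.5, 137.5) 11.510964393615723
sl 1059 [ 0.5547 -0.2676  0.0862] 0.5548 -0.2679 0.0182 ((554.3394775390625, -267.6753845214844), (35.264915466308594, 34.3099250793457), 40.18140411376953)
  px (317.7696533203125, 79.2977523803711) 18.730182647705078
sp 1206 [ 0.516  -0.3013  0.096 ] 0.5151 -0.3024 0.0196 ((515.3858032226562, -301.88568115234375), (37.05150604248047, 36.617069244384766), 32.312232971191406)
  px (318.0294189453125, 25.08823585510254) 20.60869598388672
```

View pics/w2.png

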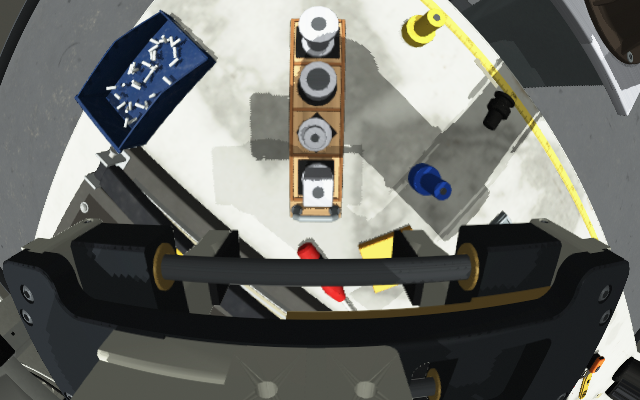

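The wrist view shows all four: square (318,191), stepped (314,137), sleeve (318,79), spool (318,25), all with matching depths and heights. Next I lower onto the square.

Emit:
move_arm:
  moves: [8.7, -0.5, 0.2, 3.5, 0, 0, 0, 8.7, 0, 0, 4, 0, 0, 0, 8.7, 0, 0, 4, 0, 0, 0, 8.7, 0, 0, 3.5, 0, 0, 0, 8.7, 0, 0, 2, 0, 0, 0, 8.7, 0, 0, 1.3, 0, 0, 0, 8.7, 0, 0, 0, 0, 0, 0, 8.7, 0, 0, 0, 0, 0, 0]

```text
clock: 3.2
tool_pos: [0.6374, -0.1954, 0.0527]
orientation: [-179.9, 0.0, -138.6]
force: [-0.4, 0.2, -0.4]
opening: 0.087
gripper_force: 0.0
```

Run:
```python
from h import *
plan(.637,-.1947,.051,-138.8)
```

```text
t 3.2 tcp [ 0.6374 -0.1954  0.0527] rpy [-1.7994e+02  4.0000e-02 -1.3855e+02] open 0.087 gf 0.0 F [-0.4  0.2 -0.4]
 d_tool_now(cm) [-0.02  0.08  0.17] after turn [-0.02  0.08  0.17] turn(rad) [-0.001  0.001  0.004]
```

Emit:
move_arm:
  moves: [2, 0, 0.1, 0, 0, 0, 0, 2, 0, 0, 0, 0, 0, 0, 2, 0, 0, 0, 0, 0, 0, 2, 0, 0, 0, 0, 0, 0, 2, 0, 0, 0, 0, 0, 0, 2, 0, 0, 0, 0, 0, 0, 2, 0, 0, 0, 0, 0, 0, 2, 0, 0, 0, 0, 0, 0]

```text
clock: 4.0
tool_pos: [0.6365, -0.194, 0.0515]
orientation: [-180.0, 0.0, -138.5]
force: [-0.3, 0.9, -0.9]
opening: 0.03
gripper_force: 30.0
```

Emit:
move_arm:
  moves: [2, 0, 0, -2, 0, 0, 0, 2, 0, 0, -3.5, 0, 0, 0, 2, 0, 0, -4, 0, 0, 0, 2, 0, 0, -4, 0, 0, 0, 2, 0, 0, -1, 0, 0, -0.12, 2, 0, 0, 0, 0, 0, -0.13, 2, 0, 0, 0, 0, 0, -0.13, 2, 0, 0, 0, 0, 0, -0.13]

```text
clock: 4.8
tool_pos: [0.6361, -0.1939, 0.1963]
orientation: [180.0, 0.0, -109.0]
force: [-0.4, 0.2, -1.5]
opening: 0.0302
gripper_force: 30.0
```

Emit:
move_arm:
  moves: [2, 0, 0, 0, 0, 0, -0.13, 2, 0, 0, 0, 0, 0, -0.13, 2, -4, 1.3, 0, 0, 0, 0, 2, -4, 1.3, 0, 0, 0, 0, 2, -4, 1.3, 0, 0, 0, 0, 2, -4, 1.3, 0, 0, 0, 0, 2, -4, 1.3, 0, 0, 0, 0, 2, -4, 1.3, 0, 0, 0, 0]

```text
clock: 5.6
tool_pos: [0.5762, 0.0528, 0.1964]
orientation: [180.0, 0.0, -94.4]
force: [1.8, 0.5, -1.3]
opening: 0.0299
gripper_force: 30.0
```

Emit:
move_arm:
  moves: [2, -4, 1.3, 0, 0, 0, 0, 2, -4, 1.3, 0, 0, 0, 0, 2, -4, 1.3, 0, 0, 0, 0, 2, -4, 1.3, 0, 0, 0, 0, 2, 0, 0, 0, 0, 0, 0, 2, 0, 0, 0, 0, 0, 0]

```text
clock: 6.2
tool_pos: [0.5369, 0.2158, 0.1962]
orientation: [180.0, -0.0, -94.3]
force: [-0.0, -0.8, -1.7]
opening: 0.03
gripper_force: 30.0
```

Run:
```python
from h import *
plan(.538,.22,.19,-94.6)
p,d,m=snap('wrist','w3'); np.savez('w3',p=p,d=d,m=m)
v,u=np.mgrid[:400,:640]
T=np.array(m['cam_to_world']);f=200/np.tan(np.radians(m['vertical_fov'])/2)
a=np.stack([u-m['cx'],v-m['cy']],-1); rr=np.hypot(a[...,0],a[...,1]); th=rr/f
P=np.concatenate([a/np.maximum(rr,1e-9)[...,None]*np.tan(th)[...,None]*d[...,None],d[...,None]],-1)@T[:3,:3].T+T[:3,3]
np.save('w3P',P)
X,Y,Z=np.moveaxis(P,-1,0)
k=((Z>.006)&(Z<.024)&(X>.45)&(X<.60)&(Y>.0)&(Y<.35)).astype(np.uint8)
n,l,s,c=cv2.connectedComponentsWithStats(k)
for i in range(1,n):
    if s[i,4]>100: print(s[i],cv2.minAreaRect(P[l==i][:,:2].astype(np.float32)*1000),np.median(P[l==i][:,2]))
```

```text
t 6.2 tcp [0.5369 0.2158 0.1962] rpy [ 1.7996e+02 -3.0000e-02 -9.4290e+01] open 0.03 gf 30.0 F [-0.  -0.8 -1.7]
 d_tool_now(cm) [-0.43 -0.08  0.62] after turn [-0.43 -0.08  0.62] turn(rad) [ 0.001 -0.     0.005]
[  285    22    62   199 11079] ((533.4977416992188, 153.2451629638672), (222.1004638671875, 67.27216339111328), 85.5633544921875) 0.012227426913572148
```

View pics/w3.png

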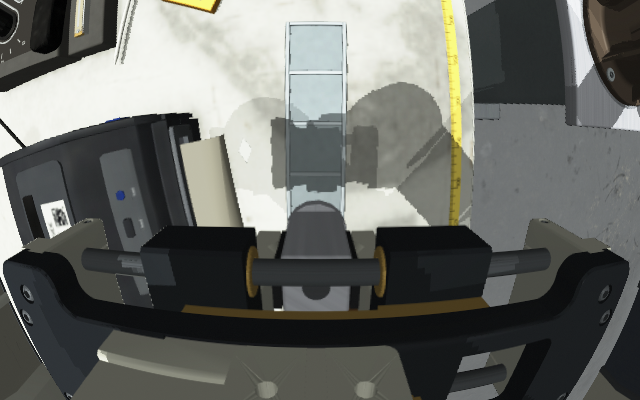

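The wrist view shows the carrier: far end at row 22, ribs at rows 72, 122 and 173, sides at columns 286–346. The held square hides the handle end. I'll fit the frame from the end edge and ribs.

Run:
```python
from h import *
P=np.load('w3P.npy').reshape(-1,3); z=np.load('w3.npz',allow_pickle=True); m=z['m'].item()
t=np.radians(85.5); e=np.array([np.cos(t),np.sin(t)]); n=np.array([np.sin(t),-np.cos(t)])
c0=np.array([.5325,.152]); q=P[:,:2]-c0; s=q@e*1000; w=q@n*1000
pl=(P[:,2]>.008)&(P[:,2]<.022)&(abs(w)<45)&(s>-125)&(s<60)
for lo in range(-110,50,30):
    k=pl&(s>lo)&(s<lo+30); print('sides',lo,np.percentile(w[k],[.5,99.5]).round(1))
print('end',np.percentile(s[pl&(abs(w)<25)],[0,.3,1]).round(1))
inn=pl&(abs(w)<22)
h,_=np.histogram(s[inn],np.arange(-118,60,2)); hz=[np.mean(P[inn&(s>=a)&(s<a+2),2])*1000 for a in np.arange(-118,60,2)]
print([(int(a),round(float(b),1)) for a,b in zip(np.arange(-118,60,2),hz) if b>13.3])
for uv in((317,22),(317,72),(317,122),(317,173)):
    r=wray(m,uv,.017)[0,:2]-c0; print(uv,(r@e*1000).round(1),(r@n*1000).round(1))
```

```text
sides -110 [-31.6  33.7]
sides -80 [-31.6  33.1]
sides -50 [-31.3  33.2]
sides -20 [-30.6  33.5]
sides 10 [-31.6  32.2]
sides 40 [-30.7  33.1]
end [-109.1 -108.6 -107.3]
[(-110, 17.0), (-108, 15.7), (-54, 17.2), (-52, 15.4), (0, 17.1), (2, 16.9), (4, 14.3), (54, 15.0), (56, 16.9), (58, 16.5)]
(317, 22) -108.4 -0.4
(317, 72) -52.6 -0.7
(317, 122) 0.9 -0.9
(317, 173) 55.9 -1.2
  return _methods._mean(a, axis=axis, dtype=dtype,
  ret = ret.dtype.type(ret / rcount)
```

Emit:
move_arm:
  moves: [2, 4, 0, 0, 0, 0, 0.004, 2, 4, 0, 0, 0, 0, 0, 2, 4, -0.1, 0, 0, 0, 0, 2, 2.5, 0, 1.8, 0, 0, 0, 2, 0, 0, 4, 0, 0, 0, 2, 0, 0, 3.5, 0, 0, 0, 2, 0, 0, 2.5, 0, 0, 0, 2, 0, 0, 0, 0, 0, 0]

```text
clock: 7.05
tool_pos: [0.5245, 0.0678, 0.0754]
orientation: [179.7, -0.2, -94.8]
force: [-0.8, -0.6, -1.5]
opening: 0.0295
gripper_force: 30.0
```

Emit:
move_arm:
  moves: [2, 0, 0, 1.5, 0, 0, 0, 2, 0, 0, 0.8, 0, 0, 0, 2, 0, 0, 0.4, 0, 0, 0, 2, 0, 0, 0.2, 0, 0, 0, 2, 0, 0, 0, 0, 0, 0]

```text
clock: 7.55
tool_pos: [0.5272, 0.0703, 0.05]
orientation: [-180.0, 0.0, -94.6]
force: [-0.2, 0.4, -0.6]
opening: 0.0298
gripper_force: 30.0
```

Run:
```python
from h import *
plan(.527,.0713,.048,-94.5)
```

```text
t 7.5 tcp [0.5272 0.0703 0.05  ] rpy [-1.7997e+02  1.0000e-02 -9.4640e+01] open 0.0298 gf 30.0 F [-0.2  0.4 -0.6]
 d_tool_now(cm) [-0.1   0.03  0.2 ] after turn [-0.1   0.03  0.2 ] turn(rad) [-0.001  0.    -0.002]
```

Emit:
move_arm:
  moves: [2, -0.1, 0, 0.1, 0, 0, 0, 2, 0, 0, 0.1, 0, 0, 0, 2, 0, 0, 0, 0, 0, 0, 2, 0, 0, 0, 0, 0, 0]

```text
clock: 7.95
tool_pos: [0.527, 0.0713, 0.0477]
orientation: [-180.0, 0.0, -94.6]
force: [1.0, -1.1, -0.6]
opening: 0.0298
gripper_force: 30.0
```

Emit:
move_arm:
  moves: [2, 0, 0, 0.1, 0, 0, 0, 2, 0, 0, 0, 0, 0, 0, 2, 0, 0, 0, 0, 0, 0]

```text
clock: 8.25
tool_pos: [0.5272, 0.0713, 0.0474]
orientation: [-180.0, 0.0, -94.6]
force: [-2.9, 0.7, 8.0]
opening: 0.0298
gripper_force: 30.0
```

Emit:
move_arm:
  moves: [5, 0, 0, 0, 0, 0, 0, 8.7, 0, 0, 0, 0, 0, 0, 8.7, 0, 0, 0, 0, 0, 0, 8.7, 0, 0, 0, 0, 0, 0, 8.7, 0, 0, 0, 0, 0, 0, 8.7, 0, 0, 0, 0, 0, 0]

```text
clock: 8.85
tool_pos: [0.527, 0.0712, 0.0465]
orientation: [180.0, -0.0, -94.6]
force: [-0.4, 0.5, 1.0]
opening: 0.0723
gripper_force: 0.0
```

Emit:
move_arm:
  moves: [8.7, 0, 0, -2.5, 0, 0, 0, 8.7, 0, 0, -4, 0, 0, 0, 8.7, 0, 0, -4, 0, 0, 0, 8.7, 0, 0, -4, 0, 0, 0, 8.7, 3.7, -1.2, 0, 0, 0, 0, 8.7, 3.7, -1.2, 0, 0, 0, 0, 8.7, 3.7, -1.2, 0, 0, 0, 0, 8.7, 3.7, -1.2, 0, 0, 0, 0]

```text
clock: 9.65
tool_pos: [0.5631, -0.0815, 0.1918]
orientation: [-180.0, 0.0, -94.6]
force: [0.3, -0.3, -0.5]
opening: 0.0872
gripper_force: 0.0
```

Emit:
move_arm:
  moves: [8.7, 3.7, -1.2, 0, 0, 0, 0, 8.7, 3.7, -1.2, 0, 0, 0, 0, 8.7, 3.7, -1.2, 0, 0, 0, 0, 8.7, 3.8, -1.2, 0, 0, 0, 0, 8.7, 0, 0, 0, 0, 0, 0.13, 8.7, 0, 0, 0, 0, 0, 0.13, 8.7, 0, 0, 0, 0, 0, 0.13, 8.7, 0, 0, 0, 0, 0, 0.13]

```text
clock: 10.45
tool_pos: [0.5985, -0.2328, 0.1912]
orientation: [180.0, -0.0, -124.8]
force: [0.4, -0.3, 0.2]
opening: 0.0872
gripper_force: 0.0
```

Emit:
move_arm:
  moves: [8.7, 0, 0, 0, 0, 0, 0.13, 8.7, 0, 0, 0, 0, 0, 0.12, 8.7, 0, 0, 0, 0, 0, 0, 8.7, 0, 0, 0, 0, 0, 0]

```text
clock: 10.85
tool_pos: [0.5987, -0.2325, 0.1914]
orientation: [180.0, -0.0, -138.6]
force: [-0.4, 0.4, -0.1]
opening: 0.0871
gripper_force: 0.0
```

Run:
```python
from h import *
plan(.5988,-.2327,.054,-138.5)
p,d,m=snap('wrist','w4')
p,d,m=snap('scene','s4')
cv2.imwrite('pics/s4c.png',cv2.resize(p[100:220,200:340,::-1],(560,480),interpolation=2))
```

```text
t 10.8 tcp [ 0.5987 -0.2325  0.1914] rpy [ 1.7999e+02 -1.0000e-02 -1.3856e+02] open 0.0871 gf 0.0 F [-0.4  0.4 -0.1]
 d_tool_now(cm) [-0.   -0.02 13.74] after turn [ 0.   -0.02 13.74] turn(rad) [ 0.    -0.    -0.001]
```

View pics/s4c.png

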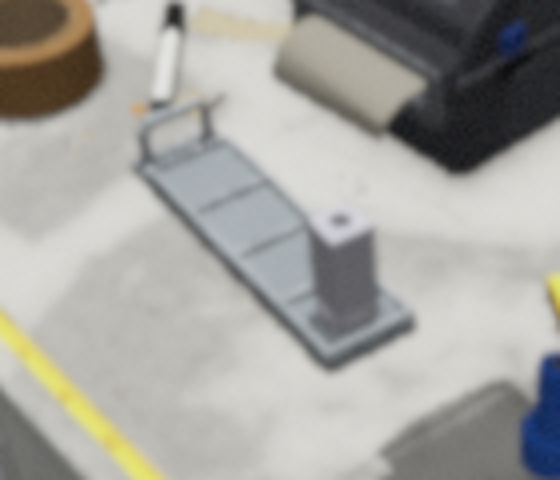

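The scene crop shows the square upright in the carrier's end place, at crop (345,265). I'm exactly over the stepped adapter, so I descend and grip.

Emit:
move_arm:
  moves: [8.7, 0, 0, 3.5, 0, 0, 0, 8.7, 0, 0, 4, 0, 0, 0, 8.7, 0, 0, 3.5, 0, 0, 0, 8.7, 0, 0, 1.7, 0, 0, 0, 8.7, 0, 0, 1, 0, 0, 0, 8.7, 0, 0, 0, 0, 0, 0, 1, 0, 0, 0, 0, 0, 0, 1, 0, 0, 0, 0, 0, 0]

```text
clock: 11.75
tool_pos: [0.5997, -0.2327, 0.056]
orientation: [-179.9, 0.1, -138.7]
force: [0.8, 0.9, 0.8]
opening: 0.0762
gripper_force: 0.0
```

Emit:
move_arm:
  moves: [1, 0, 0, 0, 0, 0, 0, 1, 0, 0, 0, 0, 0, 0, 1, 0, 0, 0, 0, 0, 0, 1, 0, 0, 0, 0, 0, 0, 1, 0, 0, 0, 0, 0, 0, 1, 0, 0, 0, 0, 0, 0]

```text
clock: 12.35
tool_pos: [0.5987, -0.2326, 0.0545]
orientation: [180.0, -0.0, -138.8]
force: [0.6, -0.6, 0.2]
opening: 0.0284
gripper_force: 0.0
```

Emit:
move_arm:
  moves: [1, 0, 0, 0, 0, 0, 0, 1, 0, 0, 0, 0, 0, 0, 1, 0, 0, 0, 0, 0, 0, 1, 0, 0, -2, 0, 0, 0, 1, 0, 0, -3.5, 0, 0, 0, 1, 0, 0, -4, 0, 0, 0, 1, 0, 0, -4, 0, 0, 0, 1, 0, 0, -1, 0, 0, -0.12]

```text
clock: 13.15
tool_pos: [0.6007, -0.2332, 0.2048]
orientation: [-179.6, 0.2, -131.8]
force: [1.2, 0.3, -0.5]
opening: 0.0215
gripper_force: 30.0
```

Emit:
move_arm:
  moves: [1, 0, 0, 0, 0, 0, -0.13, 1, 0, 0, 0, 0, 0, -0.13, 1, 0, 0, 0, 0, 0, -0.13, 1, 0, 0, 0, 0, 0, -0.13, 1, 0, 0, 0, 0, 0, -0.13, 1, -3.9, 1, 0, 0, 0, 0, 1, -3.9, 1, 0, 0, 0, 0, 1, -3.9, 1.1, 0, 0, 0, 0]

```text
clock: 13.95
tool_pos: [0.5766, -0.1125, 0.199]
orientation: [179.9, 0.0, -94.7]
force: [1.1, 0.3, -1.1]
opening: 0.0217
gripper_force: 30.0
```

Emit:
move_arm:
  moves: [1, -3.9, 1.1, 0, 0, 0, 0, 1, -3.9, 1.1, 0, 0, 0, 0, 1, -3.9, 1.1, 0, 0, 0, 0, 1, -3.9, 1.1, 0, 0, 0, 0, 1, -3.9, 1, 0, 0, 0, 0, 1, -4, 1.1, 0, 0, 0, 0, 1, 0, 0, 0, 0, 0, 0, 1, 0, 0, 0, 0, 0, 0]

```text
clock: 14.75
tool_pos: [0.531, 0.127, 0.1993]
orientation: [180.0, -0.0, -94.5]
force: [0.4, -0.3, -1.0]
opening: 0.0215
gripper_force: 30.0
```

Run:
```python
from h import *
plan(.5313,.1261,.054-.004,-94.5)
```

```text
t 14.8 tcp [0.531  0.127  0.1993] rpy [ 1.7997e+02 -1.0000e-02 -9.4510e+01] open 0.0215 gf 30.0 F [ 0.4 -0.3 -1. ]
 d_tool_now(cm) [ 0.08 -0.05 14.93] after turn [ 0.09 -0.04 14.93] turn(rad) [ 0.001 -0.    -0.   ]
```

Emit:
move_arm:
  moves: [1, 0.1, 0, 3.5, 0, 0, 0, 1, 0, 0, 4, 0, 0, 0, 1, 0, 0, 4, 0, 0, 0, 1, 0, 0, 2, 0, 0, 0, 1, 0, 0, 0.8, 0, 0, 0, 1, 0, 0, 0.4, 0, 0, 0, 1, 0, 0, 0.2, 0, 0, 0, 1, 0, 0, 0, 0, 0, 0]

```text
clock: 15.55
tool_pos: [0.5321, 0.1252, 0.0515]
orientation: [-179.9, 0.1, -94.6]
force: [0.4, -0.1, -1.4]
opening: 0.0219
gripper_force: 30.0
```

Emit:
move_arm:
  moves: [1, 0, 0, 0.05, 0, 0, 0, 1, 0, 0, 0, 0, 0, 0, 1, 0, 0, 0, 0, 0, 0]

```text
clock: 15.85
tool_pos: [0.5317, 0.1253, 0.0506]
orientation: [-180.0, 0.0, -94.6]
force: [0.0, -1.1, -2.5]
opening: 0.0214
gripper_force: 30.0
```

Emit:
move_arm:
  moves: [1, -0.1, 0, 0.05, 0, 0, 0, 1, 0, 0, 0.05, 0, 0, 0, 1, 0, 0, 0, 0, 0, 0, 1, 0, 0, 0, 0, 0, 0]

```text
clock: 16.25
tool_pos: [0.5317, 0.1255, 0.0504]
orientation: [-180.0, -0.0, -94.6]
force: [-3.2, -4.9, 11.2]
opening: 0.0218
gripper_force: 30.0
```

Emit:
move_arm:
  moves: [5, 0, 0, 0, 0, 0, 0, 8.7, 0, 0, 0, 0, 0, 0, 8.7, 0, 0, 0, 0, 0, 0, 8.7, 0, 0, 0, 0, 0, 0, 8.7, 0, 0, 0, 0, 0, 0, 8.7, 0, 0, 0, 0, 0, 0]

```text
clock: 16.85
tool_pos: [0.5315, 0.1261, 0.049]
orientation: [180.0, -0.0, -94.6]
force: [-0.0, -0.7, 0.4]
opening: 0.0639
gripper_force: 0.0
```

Emit:
move_arm:
  moves: [8.7, 0, 0, -2.5, 0, 0, 0, 8.7, 0, 0, -4, 0, 0, 0, 8.7, 0, 0, -4, 0, 0, 0, 8.7, 0, 0, -4, 0, 0, 0, 8.7, 3.9, -0.5, 0, 0, 0, 0, 8.7, 3.9, -0.5, 0, 0, 0, 0, 8.7, 3.9, -0.6, 0, 0, 0, 0, 8.7, 3.9, -0.6, 0, 0, 0, 0]

```text
clock: 17.65
tool_pos: [0.5406, -0.0325, 0.1943]
orientation: [-180.0, 0.0, -94.6]
force: [0.9, -0.1, -0.1]
opening: 0.087
gripper_force: 0.0
```

Emit:
move_arm:
  moves: [8.7, 3.9, -0.5, 0, 0, 0, 0, 8.7, 3.9, -0.5, 0, 0, 0, 0, 8.7, 3.9, -0.6, 0, 0, 0, 0, 8.7, 3.9, -0.5, 0, 0, 0, 0, 8.7, 3.9, -0.6, 0, 0, 0, 0, 8.7, 3.9, -0.5, 0, 0, 0, 0, 8.7, 0, 0, 0, 0, 0, 0.13, 8.7, 0, 0, 0, 0, 0, 0.13]

```text
clock: 18.45
tool_pos: [0.5533, -0.2685, 0.1934]
orientation: [179.9, -0.0, -110.0]
force: [0.6, 0.7, -0.6]
opening: 0.0866
gripper_force: 0.0
```

Emit:
move_arm:
  moves: [8.7, 0, 0, 0, 0, 0, 0.13, 8.7, 0, 0, 0, 0, 0, 0.13, 8.7, 0, 0, 0, 0, 0, 0.13, 8.7, 0, 0, 0, 0, 0, 0.12, 8.7, 0, 0, 0, 0, 0, 0, 8.7, 0, 0, 0, 0, 0, 0]

```text
clock: 19.05
tool_pos: [0.5537, -0.267, 0.1939]
orientation: [180.0, -0.0, -138.6]
force: [1.0, 0.5, -0.1]
opening: 0.0871
gripper_force: 0.0
```

Run:
```python
from h import *
plan(.5546,-.2678,.047,-138.6)
p,d,m=snap('side','s5')
cv2.imwrite('pics/s5c.png',cv2.resize(p[220:340,220:340,::-1],(480,480),interpolation=2))
```

```text
t 19.1 tcp [ 0.5537 -0.267   0.1939] rpy [ 1.7999e+02 -1.0000e-02 -1.3856e+02] open 0.0871 gf 0.0 F [ 1.   0.5 -0.1]
 d_tool_now(cm) [-0.02 -0.12 14.69] after turn [-0.02 -0.12 14.69] turn(rad) [ 0.    -0.     0.001]
```

View pics/s5c.png

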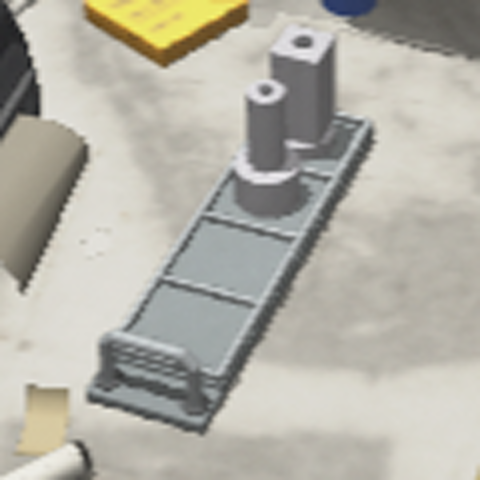

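The side crop shows the square and stepped adapters upright in the two places furthest from the handle. Next is the sleeve.

Emit:
move_arm:
  moves: [8.7, 0, -0.1, 3.5, 0, 0, 0, 8.7, 0, 0, 4, 0, 0, 0, 8.7, 0, 0, 4, 0, 0, 0, 8.7, 0, 0, 1.7, 0, 0, 0, 8.7, 0, 0, 1, 0, 0, 0, 8.7, 0, 0, 0, 0, 0, 0, 2, 0, 0, 0, 0, 0, 0, 2, 0, 0, 0, 0, 0, 0]

```text
clock: 19.9
tool_pos: [0.5555, -0.268, 0.0536]
orientation: [-179.9, 0.1, -138.7]
force: [0.4, -1.0, -0.3]
opening: 0.0763
gripper_force: 0.0
```

Emit:
move_arm:
  moves: [2, 0, 0, 0, 0, 0, 0, 2, 0, 0, 0, 0, 0, 0, 2, 0, 0, 0, 0, 0, 0, 2, 0, 0, 0, 0, 0, 0, 2, 0, 0, 0, 0, 0, 0, 2, 0, 0, 0, 0, 0, 0, 2, 0, 0, 0, 0, 0, 0, 2, 0, 0, 0, 0, 0, 0]

```text
clock: 20.7
tool_pos: [0.5544, -0.2678, 0.0521]
orientation: [180.0, -0.0, -138.8]
force: [-0.6, -0.2, 1.2]
opening: 0.0357
gripper_force: 30.0
```

Emit:
move_arm:
  moves: [2, 0, 0, -2, 0, 0, 0, 2, 0, 0, -3.5, 0, 0, 0, 2, 0, 0, -4, 0, 0, 0, 2, 0, 0, -4, 0, 0, 0, 2, 0, 0, -1, 0, 0, -0.12, 2, 0, 0, 0, 0, 0, -0.13, 2, 0, 0, 0, 0, 0, -0.13, 2, 0, 0, 0, 0, 0, -0.13]

```text
clock: 21.5
tool_pos: [0.5542, -0.2677, 0.1969]
orientation: [180.0, 0.0, -109.2]
force: [-0.5, 0.1, -1.4]
opening: 0.0355
gripper_force: 30.0
```

Emit:
move_arm:
  moves: [2, 0, 0, 0, 0, 0, -0.13, 2, 0, 0, 0, 0, 0, -0.13, 2, -4, 0.5, 0, 0, 0, 0, 2, -4, 0.5, 0, 0, 0, 0, 2, -4, 0.5, 0, 0, 0, 0, 2, -4, 0.5, 0, 0, 0, 0, 2, -4, 0.5, 0, 0, 0, 0, 2, -4, 0.5, 0, 0, 0, 0]

```text
clock: 22.3
tool_pos: [0.5434, -0.0246, 0.1969]
orientation: [180.0, 0.0, -94.6]
force: [0.2, -0.0, -0.9]
opening: 0.0358
gripper_force: 30.0
```

Emit:
move_arm:
  moves: [2, -4, 0.5, 0, 0, 0, 0, 2, -4, 0.5, 0, 0, 0, 0, 2, -4, 0.5, 0, 0, 0, 0, 2, -4, 0.5, 0, 0, 0, 0, 2, -4.5, 0.5, 0, 0, 0, 0, 2, 0, 0, 0, 0, 0, 0, 2, 0, 0, 0, 0, 0, 0]

```text
clock: 23.0
tool_pos: [0.5351, 0.1811, 0.1965]
orientation: [179.9, -0.0, -94.5]
force: [-0.0, 0.5, -0.7]
opening: 0.0356
gripper_force: 30.0
```

Run:
```python
from h import *
plan(.5357,.1809,.048,-94.5)
```

```text
t 23.0 tcp [0.5351 0.1811 0.1965] rpy [ 1.7995e+02 -3.0000e-02 -9.4520e+01] open 0.0356 gf 30.0 F [-0.   0.5 -0.7]
 d_tool_now(cm) [ 1.000e-02 -8.000e-02  1.485e+01] after turn [ 0.02 -0.06 14.85] turn(rad) [ 0.001 -0.001 -0.   ]
```

Emit:
move_arm:
  moves: [2, 0, 0, 3.5, 0, 0, 0, 2, 0, 0, 4, 0, 0, 0, 2, 0, 0, 4, 0, 0, 0, 2, 0, 0, 2, 0, 0, 0, 2, 0, 0, 0.8, 0, 0, 0, 2, 0, 0, 0.4, 0, 0, 0, 2, 0, 0, 0.2, 0, 0, 0, 2, 0, 0, 0, 0, 0, 0]

```text
clock: 23.8
tool_pos: [0.5363, 0.1804, 0.0491]
orientation: [-179.9, 0.1, -94.6]
force: [0.9, 0.2, -2.2]
opening: 0.0357
gripper_force: 30.0
```

Emit:
move_arm:
  moves: [2, 0, 0, 0.05, 0, 0, 0, 2, 0, 0, 0.05, 0, 0, 0, 2, 0, 0, 0, 0, 0, 0]

```text
clock: 24.1
tool_pos: [0.5361, 0.1806, 0.048]
orientation: [-179.9, 0.1, -94.6]
force: [-1.0, 0.7, 5.3]
opening: 0.0357
gripper_force: 30.0
```

Emit:
move_arm:
  moves: [5, 0, 0, 0, 0, 0, 0, 8.7, 0, 0, 0, 0, 0, 0, 8.7, 0, 0, 0, 0, 0, 0, 8.7, 0, 0, 0, 0, 0, 0, 8.7, 0, 0, 0, 0, 0, 0, 8.7, 0, 0, 0, 0, 0, 0]

```text
clock: 24.7
tool_pos: [0.5356, 0.1802, 0.047]
orientation: [180.0, -0.0, -94.6]
force: [-0.4, 0.6, 0.4]
opening: 0.0783
gripper_force: 0.0
```

Emit:
move_arm:
  moves: [8.7, 0, 0, -2.5, 0, 0, 0, 8.7, 0, 0, -4, 0, 0, 0, 8.7, 0, 0, -4, 0, 0, 0, 8.7, 0, 0, -4, 0, 0, 0, 8.7, 4, -0.1, 0, 0, 0, 0, 8.7, 4, -0.2, 0, 0, 0, 0, 8.7, 4, -0.1, 0, 0, 0, 0, 8.7, 4, -0.2, 0, 0, 0, 0]

```text
clock: 25.5
tool_pos: [0.5282, 0.0189, 0.1923]
orientation: [-180.0, 0.0, -94.6]
force: [0.9, -0.1, 0.4]
opening: 0.0869
gripper_force: 0.0
```

Emit:
move_arm:
  moves: [8.7, 4, -0.1, 0, 0, 0, 0, 8.7, 4, -0.2, 0, 0, 0, 0, 8.7, 4, -0.1, 0, 0, 0, 0, 8.7, 4, -0.2, 0, 0, 0, 0, 8.7, 4, -0.1, 0, 0, 0, 0, 8.7, 4, -0.2, 0, 0, 0, 0, 8.7, 4, -0.1, 0, 0, 0, 0, 8.7, 4.3, -0.2, 0, 0, 0, 0]

```text
clock: 26.3
tool_pos: [0.5141, -0.3041, 0.1921]
orientation: [-180.0, 0.0, -94.6]
force: [1.0, 0.5, -0.4]
opening: 0.087
gripper_force: 0.0
```

Emit:
move_arm:
  moves: [8.7, 0, 0, 0, 0, 0, 0.13, 8.7, 0, 0, 0, 0, 0, 0.13, 8.7, 0, 0, 0, 0, 0, 0.13, 8.7, 0, 0, 0, 0, 0, 0.13, 8.7, 0, 0, 0, 0, 0, 0.13, 8.7, 0, 0, 0, 0, 0, 0.12, 8.7, 0, 0, 0, 0, 0, 0, 8.7, 0, 0, 0, 0, 0, 0]

```text
clock: 27.1
tool_pos: [0.5144, -0.3027, 0.192]
orientation: [180.0, -0.0, -138.6]
force: [-0.1, 0.3, 0.2]
opening: 0.0872
gripper_force: 0.0
```

Run:
```python
from h import *
plan(.5153,-.302,.077,-138.6)
```

```text
t 27.1 tcp [ 0.5144 -0.3027  0.192 ] rpy [ 180.     -0.   -138.56] open 0.0872 gf 0.0 F [-0.1  0.3  0.2]
 d_tool_now(cm) [-1.10e-01 -1.00e-02  1.15e+01] after turn [-1.10e-01 -1.00e-02  1.15e+01] turn(rad) [ 0.    -0.     0.001]
```

Grasp the spool's top flange (TCP z about 0.077).

Emit:
move_arm:
  moves: [8.7, -0.1, 0, 3.5, 0, 0, 0, 8.7, 0, 0, 4, 0, 0, 0, 8.7, 0, 0, 2.5, 0, 0, 0, 8.7, 0, 0, 1.5, 0, 0, 0, 8.7, 0, 0, 0, 0, 0, 0, 8.7, 0, 0, 0, 0, 0, 0, 2, 0, 0, 0, 0, 0, 0, 2, 0, 0, 0, 0, 0, 0]

```text
clock: 27.9
tool_pos: [0.516, -0.3022, 0.0783]
orientation: [-179.9, 0.1, -138.7]
force: [0.7, -0.1, -0.1]
opening: 0.076
gripper_force: 0.0
```

Emit:
move_arm:
  moves: [2, 0, 0, 0, 0, 0, 0, 2, 0, 0, 0, 0, 0, 0, 2, 0, 0, 0, 0, 0, 0, 2, 0, 0, 0, 0, 0, 0, 2, 0, 0, 0, 0, 0, 0, 2, 0, 0, 0, 0, 0, 0, 2, 0, 0, 0, 0, 0, 0, 2, 0, 0, 0, 0, 0, 0]

```text
clock: 28.7
tool_pos: [0.5152, -0.302, 0.0771]
orientation: [-180.0, 0.0, -138.8]
force: [-1.1, 0.2, 0.7]
opening: 0.0369
gripper_force: 30.0
```

Emit:
move_arm:
  moves: [2, 0, 0, -2, 0, 0, 0, 2, 0, 0, -3.5, 0, 0, 0, 2, 0, 0, -4, 0, 0, 0, 2, 0, 0, -3, 0, 0, 0, 2, 0, 0, -1, 0, 0, -0.12, 2, 0, 0, 0, 0, 0, -0.13, 2, 0, 0, 0, 0, 0, -0.13, 2, 0, 0, 0, 0, 0, -0.13]

```text
clock: 29.5
tool_pos: [0.515, -0.3018, 0.2118]
orientation: [180.0, 0.0, -109.2]
force: [-0.3, 0.2, -1.5]
opening: 0.0369
gripper_force: 30.0
```

Emit:
move_arm:
  moves: [2, 0, 0, 0, 0, 0, -0.13, 2, 0, 0, 0, 0, 0, -0.13, 2, -4, 0.1, 0, 0, 0, 0, 2, -4, 0.2, 0, 0, 0, 0, 2, -4, 0.1, 0, 0, 0, 0, 2, -4, 0.2, 0, 0, 0, 0, 2, -4, 0.1, 0, 0, 0, 0, 2, -4, 0.2, 0, 0, 0, 0]

```text
clock: 30.3
tool_pos: [0.5253, -0.0605, 0.2119]
orientation: [180.0, 0.0, -94.7]
force: [0.9, 0.8, -1.2]
opening: 0.0371
gripper_force: 30.0
```

Emit:
move_arm:
  moves: [2, -4, 0.1, 0, 0, 0, 0, 2, -4, 0.1, 0, 0, 0, 0, 2, -4, 0.2, 0, 0, 0, 0, 2, -4, 0.1, 0, 0, 0, 0, 2, -4, 0.2, 0, 0, 0, 0, 2, -5, 0.1, 0, 0, 0, 0, 2, -4.8, 0.1, 0, 0, 0, 0, 2, 0, 0, 0, 0, 0, 0]

```text
clock: 31.1
tool_pos: [0.541, 0.2406, 0.2112]
orientation: [-180.0, 0.0, -94.4]
force: [-0.7, -0.9, -0.9]
opening: 0.0366
gripper_force: 30.0
```

Emit:
move_arm:
  moves: [2, 0, 0, 0, 0, 0, 0, 2, 0, 0, 0, 0, 0, 0]

```text
clock: 31.3
tool_pos: [0.5404, 0.2351, 0.2116]
orientation: [180.0, -0.0, -94.6]
force: [0.1, -0.2, -1.0]
opening: 0.0368
gripper_force: 30.0
```

Run:
```python
from h import *
plan(.5400,.2357,.073,-94.5)
```

```text
t 31.3 tcp [0.5404 0.2351 0.2116] rpy [ 1.7995e+02 -4.0000e-02 -9.4650e+01] open 0.0368 gf 30.0 F [ 0.1 -0.2 -1. ]
 d_tool_now(cm) [-0.07  0.04 13.86] after turn [-0.06  0.05 13.86] turn(rad) [ 0.001 -0.001 -0.003]
```

Emit:
move_arm:
  moves: [2, -0.1, 0, 3.5, 0, 0, 0, 2, 0, 0, 4, 0, 0, 0, 2, 0, 0, 3, 0, 0, 0, 2, 0, 0, 2, 0, 0, 0, 2, 0, 0, 0.8, 0, 0, 0, 2, 0, 0, 0.4, 0, 0, 0, 2, 0, 0, 0.2, 0, 0, 0, 2, 0, 0, 0, 0, 0, 0]

```text
clock: 32.1
tool_pos: [0.5415, 0.2368, 0.074]
orientation: [-179.9, 0.1, -94.7]
force: [-0.8, 0.1, -1.9]
opening: 0.0367
gripper_force: 30.0
```

Emit:
move_arm:
  moves: [2, 0, 0, 0.05, 0, 0, 0, 2, 0, 0, 0.05, 0, 0, 0, 2, 0, 0, 0, 0, 0, 0]

```text
clock: 32.4
tool_pos: [0.5413, 0.2371, 0.073]
orientation: [-179.9, 0.1, -94.6]
force: [-0.8, 0.4, 4.5]
opening: 0.0371
gripper_force: 30.0
```

Emit:
move_arm:
  moves: [2, 0, 0, -0.2, 0, 0, 0, 2, 0.1, 0.1, 0, 0, 0, 0, 2, 0, 0, 0.1, 0, 0, 0, 2, 0, 0, 0.1, 0, 0, 0, 2, 0, 0, 0, 0, 0, 0]

```text
clock: 32.9
tool_pos: [0.5399, 0.2358, 0.073]
orientation: [-180.0, 0.0, -94.6]
force: [-4.5, -0.1, 9.0]
opening: 0.0369
gripper_force: 30.0
```

Emit:
move_arm:
  moves: [5, 0, 0, 0, 0, 0, 0, 8.7, 0, 0, 0, 0, 0, 0, 8.7, 0, 0, 0, 0, 0, 0, 8.7, 0, 0, 0, 0, 0, 0, 8.7, 0, 0, 0, 0, 0, 0, 8.7, 0, 0, 0, 0, 0, 0]

```text
clock: 33.5
tool_pos: [0.5398, 0.2357, 0.0719]
orientation: [180.0, -0.0, -94.6]
force: [0.9, 0.5, -1.2]
opening: 0.0792
gripper_force: 0.0
```

Emit:
move_arm:
  moves: [8.7, 0, 0, -2.5, 0, 0, 0, 8.7, 0, 0, -4, 0, 0, 0, 8.7, 0, 0, -4, 0, 0, 0, 8.7, 0, 0, -4, 0, 0, 0, 8.7, 0, 0, 0, 0, 0, 0, 8.7, 0, 0, 0, 0, 0, 0]

```text
clock: 34.1
tool_pos: [0.5401, 0.2361, 0.2182]
orientation: [-179.9, 0.1, -94.6]
force: [-0.0, -1.8, 0.3]
opening: 0.0865
gripper_force: 0.0
```

Run:
```python
from h import *
plan(.5400,.2357,.073,-94.5)
p,d,m=snap('wrist','w6')
v,u=np.mgrid[:400,:640]
T=np.array(m['cam_to_world']);f=200/np.tan(np.radians(m['vertical_fov'])/2)
a=np.stack([u-m['cx'],v-m['cy']],-1); rr=np.hypot(a[...,0],a[...,1]); th=rr/f
P=np.concatenate([a/np.maximum(rr,1e-9)[...,None]*np.tan(th)[...,None]*d[...,None],d[...,None]],-1)@T[:3,:3].T+T[:3,3]
X,Y,Z=np.moveaxis(P,-1,0)
for nm,zt,g in(('sq',.084,(.5270,.0713)),('st',.088,(.5313,.1261)),('sl',.082,(.5357,.1809)),('sp',.092,(.5400,.2357))):
    k=(abs(Z-zt)<.006)&(np.hypot(X-g[0],Y-g[1])<.026); q=P[k]
    c=cv2.minAreaRect(q[:,:2].astype(np.float32)*1000); print(nm,k.sum(),np.round(c[0],1),np.round(c[1],1),'z',np.median(q[:,2]).round(4),'err mm',(np.array(c[0])-np.array(g)*1000).round(1))
```

```text
t 34.1 tcp [0.5401 0.2361 0.2182] rpy [-1.7991e+02  1.2000e-01 -9.4650e+01] open 0.0865 gf 0.0 F [-0.  -1.8  0.3]
 d_tool_now(cm) [ 0.07  0.03 14.52] after turn [4.000e-02 1.000e-02 1.452e+01] turn(rad) [-0.002  0.002 -0.003]
sq 992 [527.6  71.3] [31.  29.5] z 0.0839 err mm [ 0.6 -0. ]
st 453 [532.4 124.8] [21.3 21.3] z 0.088 err mm [ 1.1 -1.3]
sl 1133 [536.4 180. ] [33.6 35. ] z 0.0822 err mm [ 0.7 -0.9]
sp 1272 [540.2 234.1] [37.6 37.1] z 0.092 err mm [ 0.2 -1.6]
```

View pics/w6.png

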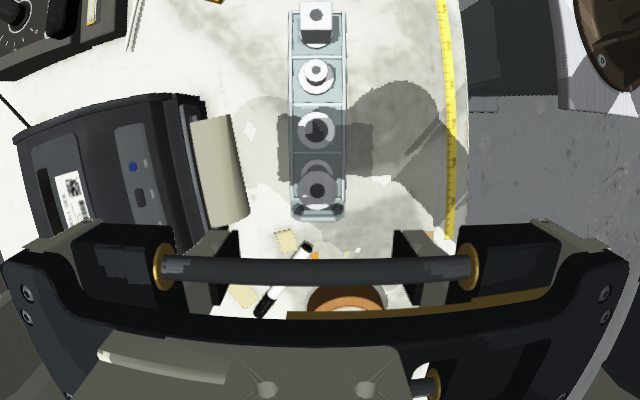

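The wrist view shows all four standing in the carrier: square (317,20), stepped (317,75), sleeve (316,128), spool (317,188), next to the handle. Each is within 2 mm of its place's centre, and the top heights match parts standing flat on the plate.

```bash
python3 -c "
from plant import ctrl; print(ctrl.close_job())"
```

```text
the job is handed in; nothing more can be done
None
```

All four adapters stand upright in the carrier in reverse order (square furthest from the handle, then stepped, sleeve, and spool next to it), each within about 2 mm of its place's centre; the job was handed in at about 34 s.

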